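# Dispense the plaster block from the tipping carousel

## Task

Turn the bench carousel by pushing its blue pegs until the compartment with the plaster block faces the white chute. Then push the red handle over, away from you, until the carousel rests firmly against its tipping stop (its setting changes from day to day, so feel for it and do not force it) and the block slides down into the felt-lined tray. Let the carousel come back level with the other three pieces still in it; never touch the plaster block with the gripper, push the carousel gently throughout (under 25 N), and leave the two jars and the roll of tape that stand beside it alone.

Things in the scene. Friction and masses are not known exactly. Their poses are not given: they have to be found in the camera images.
- stand: Fixed light-wood stand. Origin on the bench under the wheel's centre, z up. Chute and tray lie to its +x; the tipping handle at its +y. Cheeks at y = +/-150 mm, 160 mm high, 56 mm long. The white cradle tips about an axle parallel to y, 130 mm above the bench; its round guard rim (136 mm radius, top 176 mm above the bench) is open only at the chute.
- wheel (a joint): Turn of the grey wheel (254 mm across), rad, counter-clockwise from above; stays where left (drag 0.15 Nm). Four dividers, tops 176 mm above the bench, stand at wheel + 0, 90, 180, 270 degrees from the stand's +x, each with a blue peg. Compartments are centred at wheel + 45, 135, 225, 315 degrees; the one to be emptied belongs at 0. The pieces end below 178 mm above the bench.
- cradle (a joint): Tip of the cradle, rad: 0 level, positive tips the chute side down. A spring (0.4 Nm when level, 0.73 Nm at 0.66 rad; 3.5 to 6.5 N at the handle) and a damper (0.3 Nm s) bring it back level. The stop ends the tip somewhere between 0.50 and 0.66, different each time. The pieces begin to slide at a tip of 0.25 to 0.42.
- stop_bracket: Brass disc, 72 mm across, on the outside of the +y cheek, that carries the adjustable dark stop arm and its peg, sleeved in rubber (gives about 3 mm when pressed firmly); the rod of the red handle meets this peg 60 mm above the axle. Origin on the axle line at stand y = +157 mm. It does not tell where the stop is set.
- spout (a point): Point in the middle of the chute's floor, fixed to the cradle: 150 mm from the axle towards the stand's +x, 143 mm above the bench when level. Its x axis points out along the chute; y to the left.
- wheel_centre (a point): Centre of the wheel's floor, on the wheel's axis, 144 mm above the bench when level; turns with the wheel.
- tray (a point): Middle of the tray's felt floor, fixed to the stand at x = +235 mm, 6 mm above the bench. The tray reaches from x = 135 to 325 mm and y = -90 to +90 mm.
- plaster_block: White cast plaster block, 58 x 54 x 22 mm, origin at the centre of its underside; lies flat in one of the compartments, about 79 mm from the wheel's centre.
- ring_stained: Red-stained white plastic ring, 53 mm across, 22 mm high, in another compartment; origin at its underside's centre.
- pour_cup: Small steel cup with two lips, 49 x 61 x 32 mm, in another compartment; origin at its underside's centre.
- red_funnel: Red funnel standing upside down, 80 mm across, 33 mm high, in another compartment; origin at its underside's centre.
- pigment_jar_a: Bystander beside the stand: clear jar with black lid, 64 mm across, 90 mm high; origin at its underside's centre. Stands to the left of the handle.
- pigment_c: Bystander beside the stand: small jar with white lid, 47 mm across, 98 mm high; origin at its underside's centre.
- masking_tape: Bystander beside the stand: roll of tan masking tape lying flat, 96 mm across, 25 mm high; origin at its underside's centre.
- peg (a point): Top of one of the four blue pegs (on the divider at the wheel's own angle 0), 218 mm above the bench when level. Each peg is 16 mm across and stands on its divider 108 mm from the wheel's centre; the others follow at 90 degree steps.
- handle (a point): Red cross bar of the tipping lever, fixed to the cradle: 20 mm thick, 56 mm long along the stand's y, on a 12 mm steel rod. The point is the bar's centre: when level 115 mm above the axle (245 mm above the bench), at stand x = 0, y = +200 mm. Pushed towards the stand's +x it swings on a 115 mm radius about the axle.

How it is judged:
On the way, in this order (a step that is already met when the one before it is completed fails the run):
1. with the carousel level and still, the plaster block's compartment faces the chute (the block is within 35 mm of the chute's centre line, still in the wheel) (y of plaster_block in the frame of spout between -0.035 and 0.035 m and x of plaster_block in the frame of spout between -0.13 and -0.02 m and value of joint cradle below 0.06 rad and velocity of joint wheel between -0.1 and 0.1 rad/s), for 0.2 s.
2. the tipped carousel rests firmly against its stop (more than 3 N on the stop, not from the robot itself) (contact force between stop_bracket and anything else above 3 N and contact force between each of the fingers, the arm and stop_bracket below 0.5 N and value of joint cradle above 0.45 rad), for 0.3 s.
At the end, for the whole second after the job is handed in: The plaster block lies still in the tray (its origin inside the tray's outline and less than 60 mm above the bench), the carousel is back level (within 0.04 rad), and ring, cup and funnel are still in the wheel (within 130 mm of its centre, on its floor) (x of plaster_block in the frame of stand between 0.135 and 0.325 m and y of plaster_block in the frame of stand between -0.09 and 0.09 m and height (world z) of plaster_block below 0.06 m and linear speed of plaster_block below 0.02 m/s and value of joint cradle below 0.04 rad and horizontal distance between each of ring_stained, pour_cup, red_funnel and wheel_centre below 0.13 m and z of ring_stained in the frame of wheel_centre between -0.01 and 0.06 m and z of pour_cup in the frame of wheel_centre between -0.01 and 0.06 m and z of red_funnel in the frame of wheel_centre between -0.01 and 0.06 m); the robot touches nothing.
It fails at once if the robot touches the plaster block (contact force between any of the fingers, the arm and plaster_block above 0.5 N).
It fails at once if the robot pushes the carousel or its stand with more than 25 N (contact force between any of the fingers, the arm and stand above 25 N).
It fails at once if a jar or the roll of tape is moved by more than 20 mm (distance of any of pigment_jar_a, pigment_c, masking_tape from where it was at the start of the episode above 0.02 m).
It also fails if it takes over 67 s, if anything falls off the work surface, if the arm or the gripper's body presses on something with over 40 N, if the wrist force passes 120 N, or if a joint passes its speed limit or range.

## Robot

A 6-joint arm with a two-finger parallel gripper is mounted at the origin on a cart in front of the work surface, level with it; the furniture and walls round the work are solid. World frame = base frame: x ahead of the robot, y to its left, z up, the work surface at z = 0. Lengths are in m, angles in rad, forces in N, time in s.
With the tool pointing down it reaches from about 0.35 to 0.775 m from the base axis. Payload 7.3 kg.
Tool frame: the origin (TCP) lies midway between the tips of the shut fingers; the grasp point (between the pads) lies 19 mm behind it (robot.grip_depth is the z of the grasp point in the tool frame, in m); z points along the fingers, y is the line along which they close (so a half turn about z gives the same grasp; the last joint's range is limited). The gripper opens to 92 mm and grips with 3 to 60 N. Pads are 19 mm wide; open, the fingers measure 130 mm over their backs; the gripper's body (75 mm by 190 mm) begins 47 mm behind the grasp point.
Start: joints at [1.164, 0.342, 1.524, -0, 1.275, -0.146], TCP at [0.135, 0.507, 0.227] pointing down, gripper open.
Joint ranges: [-2.53, 2.53], [-0.77, 2.02], [0.04, 2.7], [-1, 4.14], [0.28, 2.66], [-3.11, 3.11]. Speed limits (rad/s): [2.57, 2.57, 3.14, 3.14, 3.14, 3.14].

## Interface

Orientations are given as [roll, pitch, yaw] about the fixed x, y, z axes, in that order (R = Rz(yaw) Ry(pitch) Rx(roll)).
In Python, from cell import robot, viewer gives the robot as it stands.
- The arm moves only by the tool step_arm, never from a script. Its argument "increments" is a list of rows, each an object with "delta_pos": the shift along the tool's x, y, z in cm, a list of three; "dr": the turn, a rotation vector about the tool's x, y, z in degrees, a list of three; "fingers": the closure, from -1 (fully open) to 1 (shut), so that 0 is half open. In form: [{"delta_pos": [tx, ty, tz], "dr": [wx, wy, wz], "fingers": fingers}, ...]. A call has exactly 5 rows; each row is the pose to reach, as a shift and turn from the pose commanded when the call began, along the tool's axes at that moment; what a row does not reach only later rows make up. A row lasts 1/8 s, in which the tool goes at most 62.5 mm and 10.7 degrees, less where a joint would pass 70% of its speed; a pose out of reach is approached as far as the arm can. A call with a gripper value outside its range is refused whole. The fingers move at their own pace and stop on an object; "newtons" is the grip in N (left out, the last holds). Time passes only in rows, so rows that repeat a pose let the fingers close, or fill a call up. It gives the time, the measured TCP pose, the force, the opening and the grip force at its end, in the units of the state.
- robot.observe(): the state, without advancing time (a new reading comes with each control period).
- viewer.read_camera(name): name is "side" or "top"; returns the picture (480x640x3 uint8, red, green, blue); there is no depth.
- viewer.camera_params(name): a dict with "K" (3x3 intrinsics, pixels), "k1" (the pictures are not rectified: a ray, as slopes to the right and down, at radius r is drawn at 1 + k1 r^2 times it, then the intrinsics apply), "T" (4x4, takes a point from camera to world coordinates). Camera axes: x right, y down, z forward; pixel columns grow to the right and rows downward; lengths in m; the calibration is good to about 2 mm. A picture is of the moment at which its call begins. camera_params takes no time and is no camera call.
- robot.hand_in(): hands the job in; it is judged then, once.
The state is a dict: "time": time; "qpos": joint angles; "qvel": joint speeds; "joint_efforts": joint torques, N m; "tool_pos": TCP position; "tool_rot": TCP orientation; "contact_force": force on the tool from outside, world axes, zero at the start; "torque": the same for the moment, N m; "opening": finger opening in m; "grip_force": force on a finger pad.
Only numpy, scipy, OpenCV 4.12 (cv2) and the standard library are available. Lean on these libraries where they do the work, as an engineer would, in place of code of your own. Each camera call takes 0.05 s, during which the arm holds its last target. There are 200 camera calls.

## Working session

There is one attempt and no reset: what is moved stays moved. The work goes in short steps, Python scripts to look and compute and a tool call to move; the robot and the scene stay as the last step left them, time stands still between calls to the robot, and variables do not carry over. Pictures are saved under pics/ and viewed, at most 10 in all, crops included, and the job is handed in when it is done.

Besides the shell and the picture viewer there is one more tool, called after ">>>" as name(argument=value, ...), one argument or row to a line, values as JSON. step_arm: Moves the arm, as the interface text tells. Its arguments: {"type":"object","properties":{"increments":{"type":"array"},"newtons":{"type":"number"}},"required":["increments"]}

```bash
mkdir -p pics; ls
python3 - <<'E'
from cell import robot, viewer
import cv2
for n in ("top","side"):
    im=viewer.read_camera(n); cv2.imwrite(f"pics/{n}0.png",im[:,:,::-1])
    p=viewer.camera_params(n); print(n,p)
print(robot.observe())
E
```

```text
pics
top {'K': array([[495.9120831,   0.       , 327.685463 ],
       [  0.       , 495.9120831, 233.2693758],
       [  0.       ,   0.       ,   1.       ]]), 'k1': -0.042020944637719826, 'T': array([[ 0.02143405, -0.99349023,  0.11188269,  0.50451887],
       [-0.99973272, -0.02226843, -0.0062132 ,  0.1232237 ],
       [ 0.0086642 , -0.11171962, -0.993702  ,  1.2241575 ],
       [ 0.        ,  0.        ,  0.        ,  1.        ]])}
side {'K': array([[538.98353196,   0.        , 321.18919442],
       [  0.        , 538.98353196, 235.7809234 ],
       [  0.        ,   0.        ,   1.        ]]), 'k1': -0.14572394919661097, 'T': array([[-0.98735758, -0.11569937,  0.10834509,  0.48891389],
       [-0.15679203,  0.61256673, -0.77471172,  0.92944538],
       [ 0.02326506, -0.78190514, -0.62296315,  0.84990402],
       [ 0.        ,  0.        ,  0.        ,  1.        ]])}
{'time': 0.1, 'qpos': array([ 1.16399717e+00,  3.42677937e-01,  1.52488942e+00, -2.18942351e-05,
        1.27541296e+00, -1.45982551e-01]), 'qvel': array([ 9.77865490e-04, -2.15853745e-03, -1.22460232e-03,  2.34151139e-05,
       -4.31166141e-04, -1.29500584e-06]), 'joint_efforts': array([ 1.99126598e-04, -4.32011247e+01, -2.44694960e+01,  7.19462684e-02,
        5.26215881e-02, -3.11277063e-05]), 'tool_pos': array([0.13521637, 0.50692267, 0.22611274]), 'tool_rot': array([-3.14021670e+00, -1.81141660e-04,  2.88078231e+00]), 'contact_force': array([-0.37483315, -0.00418526,  0.93301543]), 'torque': array([-0.01595725,  0.04025014, -0.02234303]), 'grip_force': 0.0, 'opening': 0.09182722274554739}
```

View pics/top0.png

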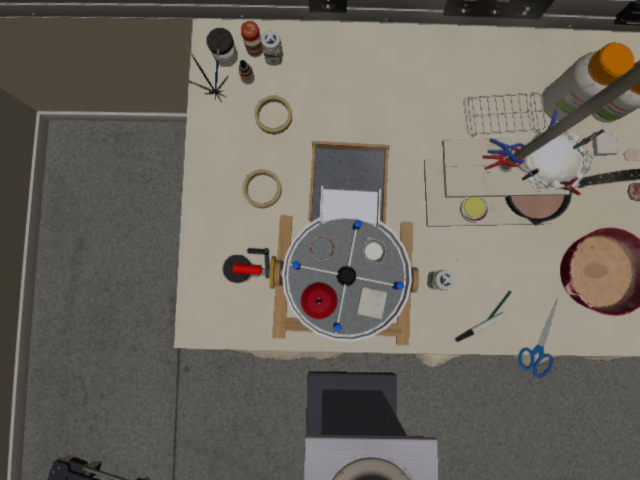

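View pics/side0.png

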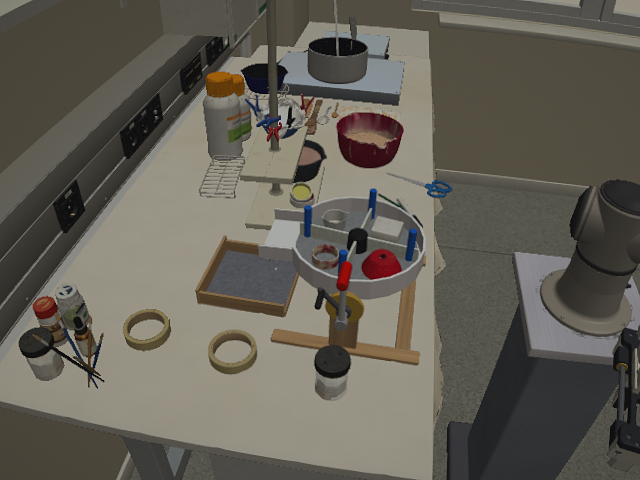

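Top view: pegs at (358,225), (296,266), (337,328), (399,286). The block is at (372,303), lower right, with the funnel at (319,300), ring at (321,248) and cup at (374,251). The handle bar is at about (247,269). The wheel needs about +130° CCW.

```bash
cat > h.py <<'E'
import numpy as np, cv2
from cell import robot, viewer
def ray(n,uv,z):
    p=viewer.camera_params(n); T=p["T"]
    d=np.array([p["k1"],0,0,0,0.])
    s=cv2.undistortPoints(np.array([[uv]],float),p["K"],d)[0,0]
    v=T[:3,:3]@[*s,1]; o=T[:3,3]
    return (o+v*(z-o[2])/v[2])
def proj(n,P):
    p=viewer.camera_params(n); T=np.linalg.inv(p["T"])
    r,_=cv2.Rodrigues(T[:3,:3])
    return cv2.projectPoints(np.array(P,float).reshape(-1,3),r,T[:3,3],p["K"],np.array([p["k1"],0,0,0,0.]))[0][:,0]
E
python3 - <<'E'
from h import *
P=np.array([ray("top",u,.218)[:2] for u in [(358,225),(296,266),(337,328),(399,286)]])
c=P.mean(0); print(P,c,np.hypot(*(P-c).T),np.degrees(np.arctan2(*(P-c).T[::-1])))
b=ray("top",(372,303),.166)[:2]-c; print(b,np.hypot(*b),np.degrees(np.arctan2(b[1],b[0])))
print("bar ends",ray("top",(234,269),.25),ray("top",(262,270),.25))
print("tray far corners",ray("top",(313,143),.03),ray("top",(388,146),.03))
print("chute end",ray("top",(322,189),.145),ray("top",(379,192),.145))
im=cv2.imread("pics/top0.png"); cv2.imwrite("pics/t1.png",cv2.resize(im[130:350,225:425],None,fx=2.7,fy=2.7,interpolation=cv2.INTER_CUBIC))
E
```

```text
[[ 0.63622502  0.05525603]
 [ 0.54964004  0.17969314]
 [ 0.42740118  0.09419589]
 [ 0.51372361 -0.02959547]] [0.53174746 0.0748874 ] [0.10630593 0.1063221  0.1061177  0.10602608] [-10.64181275  80.31178903 169.51643074 -99.78749845]
[-0.05456627 -0.05530047] 0.07768925039795277 -134.61711841576874
bar ends [0.53958758 0.29930775 0.25      ] [0.53888161 0.244305   0.25      ]
tray far corners [0.86309792 0.15694598 0.03      ] [ 0.86004174 -0.02910761  0.03      ]
chute end [0.72428779 0.13116619 0.145     ] [0.72050496 0.00484795 0.145     ]
```

View pics/t1.png

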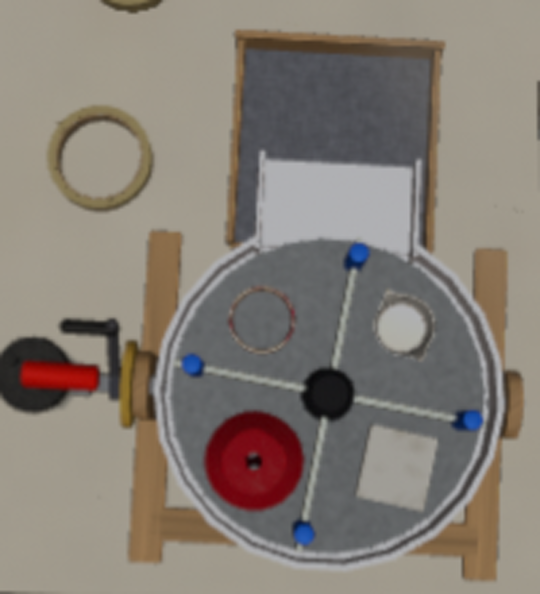

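```bash
cat >> h.py <<'E'
C=np.array([.532,.075]); 
def inc(base,poses):
    """base,(poses): (x,y,z,yawdeg); prints tool-frame shifts in cm and z turn"""
    s=np.radians(base[3]); c_,s_=np.cos(s),np.sin(s)
    for p in poses:
        d=np.array(p[:3])-base[:3]; w=(p[3]-base[3]+180)%360-180
        print([round(100*v,1) for v in (c_*d[0]+s_*d[1], s_*d[0]-c_*d[1], -d[2])],[0,0,round(-w,1)])
def peg(a,z,yoff=180,r=.108): return (C[0]+r*np.cos(np.radians(a)),C[1]+r*np.sin(np.radians(a)),z,a+yoff)
E
python3 - <<'E'
from h import *
b=(.135,.507,.227,165.06)
t=peg(-99.8,.30)
print(t)
W=[tuple(np.array(b)+(np.array([t[0],t[1],.31,80.2])-b)*k) for k in np.linspace(.1,1,10)]
inc(b,W[:5]); print(); inc(W[4],W[5:])
E
```

```text
(np.float64(0.5136173740900685), np.float64(-0.031424053036216926), 0.3, 80.2)
[np.float64(-5.0), np.float64(-4.2), np.float64(-0.8)] [0, 0, np.float64(8.5)]
[np.float64(-10.1), np.float64(-8.5), np.float64(-1.7)] [0, 0, np.float64(17.0)]
[np.float64(-15.1), np.float64(-12.7), np.float64(-2.5)] [0, 0, np.float64(25.5)]
[np.float64(-20.2), np.float64(-16.9), np.float64(-3.3)] [0, 0, np.float64(33.9)]
[np.float64(-25.2), np.float64(-21.1), np.float64(-4.2)] [0, 0, np.float64(42.4)]

[np.float64(-6.6), np.float64(0.3), np.float64(-0.8)] [0, 0, np.float64(8.5)]
[np.float64(-13.2), np.float64(0.6), np.float64(-1.7)] [0, 0, np.float64(17.0)]
[np.float64(-19.7), np.float64(0.9), np.float64(-2.5)] [0, 0, np.float64(25.5)]
[np.float64(-26.3), np.float64(1.1), np.float64(-3.3)] [0, 0, np.float64(33.9)]
[np.float64(-32.9), np.float64(1.4), np.float64(-4.1)] [0, 0, np.float64(42.4)]
```

>>> step_arm(
  increments=[
    {"delta_pos":[-4,-3.4,-2],"dr":[0,0,7],"fingers":0.4},
    {"delta_pos":[-9,-7.5,-4],"dr":[0,0,15],"fingers":0.4},
    {"delta_pos":[-14,-12,-6],"dr":[0,0,24],"fingers":0.4},
    {"delta_pos":[-18,-15,-8],"dr":[0,0,30],"fingers":0.4},
    {"delta_pos":[-22,-18,-8.4],"dr":[0,0,36],"fingers":0.4},
  ],
)

```text
time: 0.72
tool_pos: [0.3026, 0.2752, 0.312]
tool_rot: [3.139, 0.0, 2.249]
contact_force: [-0.0, 0.4, -0.1]
opening: 0.0465
grip_force: 0.0
```

```bash
cat >> h.py <<'E'
def now():
    o=robot.observe(); r=np.degrees(o["tool_rot"]); 
    print("t",round(o["time"],2),"p",o["tool_pos"].round(4),"rpy",r.round(2),"F",o["contact_force"].round(2),"open",round(o["opening"],4))
    return (*o["tool_pos"],r[2])
E
python3 - <<'E'
from h import *
b=now(); t=(*peg(-99.8,.30)[:3],80.2)
inc(b,[t])
E
```

```text
t 0.72 p [0.3026 0.2752 0.312 ] rpy [1.7986e+02 2.0000e-02 1.2886e+02] F [-0.03  0.41 -0.12] open 0.0465
[np.float64(-37.1), np.float64(-2.8), np.float64(1.2)] [0, 0, np.float64(48.7)]
```

>>> step_arm(
  increments=[
    {"delta_pos":[-6,-0.5,0],"dr":[0,0,9],"fingers":0.4},
    {"delta_pos":[-12,-0.9,0],"dr":[0,0,18],"fingers":0.4},
    {"delta_pos":[-18,-1.4,0],"dr":[0,0,27],"fingers":0.4},
    {"delta_pos":[-24,-1.8,0],"dr":[0,0,36],"fingers":0.4},
    {"delta_pos":[-30,-2.3,0],"dr":[0,0,43],"fingers":0.4},
  ],
)

```text
time: 1.35
tool_pos: [0.4734, 0.0274, 0.3105]
tool_rot: [-3.141, -0.0, 1.497]
contact_force: [0.7, 0.7, 0.2]
opening: 0.0278
grip_force: 0.0
```

Run:
```python
from h import *
b=now(); t=(*peg(-99.8,.235)[:3],80.2)
inc(b,[t])
```

```text
t 1.35 p [0.4734 0.0274 0.3105] rpy [-1.7998e+02 -2.0000e-02  8.5790e+01] F [0.72 0.68 0.18] open 0.0278
[np.float64(-5.6), np.float64(4.4), np.float64(7.6)] [0, 0, np.float64(5.6)]
```

>>> step_arm(
  increments=[
    {"delta_pos":[-2.8,2.2,1],"dr":[0,0,3],"fingers":0.4},
    {"delta_pos":[-5.6,4.4,2.5],"dr":[0,0,5.6],"fingers":0.4},
    {"delta_pos":[-5.6,4.4,5],"dr":[0,0,5.6],"fingers":0.4},
    {"delta_pos":[-5.6,4.4,7.5],"dr":[0,0,5.6],"fingers":0.4},
    {"delta_pos":[-5.6,4.4,7.5],"dr":[0,0,5.6],"fingers":0.4},
  ],
)

```text
time: 1.98
tool_pos: [0.5115, -0.0296, 0.2338]
tool_rot: [-3.137, -0.0, 1.404]
contact_force: [0.2, -0.4, 0.3]
opening: 0.0277
grip_force: 0.0
```

Run:
```python
from h import *
b=now(); 
ims=[]
for n in ("top","side"):
    im=viewer.read_camera(n)[:,:,::-1]
    u,v=proj(n,[b[:3]])[0].astype(int); print(n,u,v)
    u,v=min(max(u,80),560),min(max(v,90),390)
    ims.append(cv2.resize(im[v-90:v+90,u-80:u+80],None,fx=2.5,fy=2.5,interpolation=cv2.INTER_CUBIC))
cv2.imwrite("pics/a1.png",np.hstack(ims))
```

```text
t 1.98 p [ 0.5115 -0.0296  0.2338] rpy [-1.7972e+02 -2.0000e-02  8.0440e+01] F [ 0.25 -0.43  0.3 ] open 0.0277
top 400 287
side 375 184
```

View pics/a1.png

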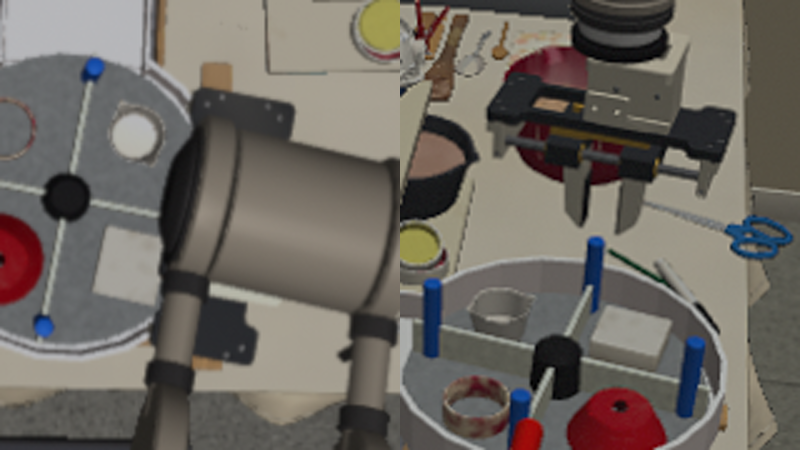

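Side view: the fingers straddle the peg, with tips around (602,222) and the peg top at (597,240). I'll descend now.

>>> step_arm(
  increments=[
    {"delta_pos":[0.2,0.2,0.8],"dr":[0,0,0],"fingers":0.4},
    {"delta_pos":[0.2,0.2,1.6],"dr":[0,0,0],"fingers":0.4},
    {"delta_pos":[0.2,0.2,2.6],"dr":[0,0,0],"fingers":0.4},
    {"delta_pos":[0.2,0.2,3.9],"dr":[0,0,0],"fingers":0.4},
    {"delta_pos":[0.2,0.2,3.9],"dr":[0,0,0],"fingers":0.4},
  ],
)

```text
time: 2.7
tool_pos: [0.5142, -0.0279, 0.1953]
tool_rot: [-3.139, -0.0, 1.404]
contact_force: [0.8, 0.6, 0.0]
opening: 0.028
grip_force: 0.0
```

Run:
```python
from h import *
b=now(); a=np.degrees(np.arctan2(b[1]-C[1],b[0]-C[0])); print(a,np.hypot(b[0]-C[0],b[1]-C[1]))
inc(b,[peg(-99+k*6,.194) for k in range(1,6)])
```

```text
t 2.7 p [ 0.5142 -0.0279  0.1953] rpy [-1.7984e+02 -1.0000e-02  8.0460e+01] F [0.83 0.63 0.02] open 0.028
-99.78883512432814 0.10444244762481039
[np.float64(-0.3), np.float64(1.3), np.float64(0.1)] [0, 0, np.float64(-6.5)]
[np.float64(-0.1), np.float64(2.4), np.float64(0.1)] [0, 0, np.float64(-12.5)]
[np.float64(0.2), np.float64(3.5), np.float64(0.1)] [0, 0, np.float64(-18.5)]
[np.float64(0.6), np.float64(4.5), np.float64(0.1)] [0, 0, np.float64(-24.5)]
[np.float64(1.1), np.float64(5.5), np.float64(0.1)] [0, 0, np.float64(-30.5)]
```

>>> step_arm(
  increments=[
    {"delta_pos":[-0.2,0.8,0],"dr":[0,0,-5],"fingers":0.4},
    {"delta_pos":[-0.1,2.0,0],"dr":[0,0,-11],"fingers":0.4},
    {"delta_pos":[0.2,3.2,0],"dr":[0,0,-17],"fingers":0.4},
    {"delta_pos":[0.6,4.4,0],"dr":[0,0,-24],"fingers":0.4},
    {"delta_pos":[1.1,5.5,0],"dr":[0,0,-30.5],"fingers":0.4},
  ],
)

```text
time: 3.32
tool_pos: [0.5712, -0.0263, 0.1967]
tool_rot: [-3.141, -0.001, 1.94]
contact_force: [-2.7, 0.1, 0.6]
opening: 0.0274
grip_force: 0.7
```

Run:
```python
from h import *
b=now(); a=np.degrees(np.arctan2(b[1]-C[1],b[0]-C[0])); print(a,np.hypot(b[0]-C[0],b[1]-C[1]))
inc(b,[peg(-69+k*8,.194) for k in range(1,6)])
```

```text
t 3.33 p [ 0.5712 -0.0263  0.1967] rpy [-1.7996e+02 -3.0000e-02  1.1117e+02] F [-2.67  0.08  0.62] open 0.0274
-68.86943681668657 0.10860242330149789
[np.float64(0.2), np.float64(1.5), np.float64(0.3)] [0, 0, np.float64(-7.8)]
[np.float64(0.5), np.float64(3.0), np.float64(0.3)] [0, 0, np.float64(-15.8)]
[np.float64(1.0), np.float64(4.4), np.float64(0.3)] [0, 0, np.float64(-23.8)]
[np.float64(1.7), np.float64(5.7), np.float64(0.3)] [0, 0, np.float64(-31.8)]
[np.float64(2.6), np.float64(6.9), np.float64(0.3)] [0, 0, np.float64(-39.8)]
```

>>> step_arm(
  increments=[
    {"delta_pos":[0.1,1.5,0.1],"dr":[0,0,-8],"fingers":0.4},
    {"delta_pos":[0.4,3.0,0.1],"dr":[0,0,-16],"fingers":0.4},
    {"delta_pos":[0.9,4.4,0.2],"dr":[0,0,-24],"fingers":0.4},
    {"delta_pos":[1.6,5.7,0.2],"dr":[0,0,-32],"fingers":0.4},
    {"delta_pos":[2.5,6.9,0.2],"dr":[0,0,-40],"fingers":0.4},
  ],
)

```text
time: 3.95
tool_pos: [0.627, 0.0214, 0.1948]
tool_rot: [-3.141, 0.001, 2.639]
contact_force: [-0.9, -2.0, -0.0]
opening: 0.0277
grip_force: 0.8
```

Run:
```python
from h import *
b=now(); a=np.degrees(np.arctan2(b[1]-C[1],b[0]-C[0])); print(a,np.hypot(b[0]-C[0],b[1]-C[1]))
inc(b,[peg(-29+k*8,.194) for k in range(1,6)])
```

```text
t 3.95 p [0.627  0.0214 0.1948] rpy [-1.7996e+02  3.0000e-02  1.5120e+02] F [-0.87 -1.96 -0.01] open 0.0277
-29.43966456336533 0.10910308688346164
[np.float64(0.2), np.float64(1.6), np.float64(0.1)] [0, 0, np.float64(-7.8)]
[np.float64(0.5), np.float64(3.1), np.float64(0.1)] [0, 0, np.float64(-15.8)]
[np.float64(1.0), np.float64(4.5), np.float64(0.1)] [0, 0, np.float64(-23.8)]
[np.float64(1.7), np.float64(5.8), np.float64(0.1)] [0, 0, np.float64(-31.8)]
[np.float64(2.6), np.float64(7.0), np.float64(0.1)] [0, 0, np.float64(-39.8)]
```

>>> step_arm(
  increments=[
    {"delta_pos":[0.2,1.6,0],"dr":[0,0,-8],"fingers":0.4},
    {"delta_pos":[0.5,3.1,0],"dr":[0,0,-16],"fingers":0.4},
    {"delta_pos":[1.0,4.5,0.1],"dr":[0,0,-24],"fingers":0.4},
    {"delta_pos":[1.7,5.8,0.1],"dr":[0,0,-32],"fingers":0.4},
    {"delta_pos":[2.6,7.0,0.1],"dr":[0,0,-40],"fingers":0.4},
  ],
)

```text
time: 4.58
tool_pos: [0.6382, 0.0954, 0.1938]
tool_rot: [-3.141, 0.001, -2.946]
contact_force: [-0.2, -0.8, -0.7]
opening: 0.0275
grip_force: 0.8
```

Run:
```python
from h import *
b=now(); a=np.degrees(np.arctan2(b[1]-C[1],b[0]-C[0])); print(a,np.hypot(b[0]-C[0],b[1]-C[1]))
inc(b,[peg(q,.194) for q in (18,25,31,35,36.6)])
```

```text
t 4.58 p [0.6382 0.0954 0.1938] rpy [-1.7995e+02  3.0000e-02 -1.6880e+02] F [-0.22 -0.84 -0.71] open 0.0275
10.88527370919718 0.10816621086678624
[np.float64(0.1), np.float64(1.3), np.float64(-0.0)] [0, 0, np.float64(-6.8)]
[np.float64(0.3), np.float64(2.6), np.float64(-0.0)] [0, 0, np.float64(-13.8)]
[np.float64(0.7), np.float64(3.7), np.float64(-0.0)] [0, 0, np.float64(-19.8)]
[np.float64(0.9), np.float64(4.4), np.float64(-0.0)] [0, 0, np.float64(-23.8)]
[np.float64(1.1), np.float64(4.7), np.float64(-0.0)] [0, 0, np.float64(-25.4)]
```

Run:
```python
from h import *
b=now()
inc(b,[peg(q,.194) for q in (18,25,32,38,42.5)])
```

```text
t 4.58 p [0.6382 0.0954 0.1938] rpy [-1.7995e+02  3.0000e-02 -1.6880e+02] F [-0.22 -0.84 -0.71] open 0.0275
[np.float64(0.1), np.float64(1.3), np.float64(-0.0)] [0, 0, np.float64(-6.8)]
[np.float64(0.3), np.float64(2.6), np.float64(-0.0)] [0, 0, np.float64(-13.8)]
[np.float64(0.7), np.float64(3.9), np.float64(-0.0)] [0, 0, np.float64(-20.8)]
[np.float64(1.2), np.float64(4.9), np.float64(-0.0)] [0, 0, np.float64(-26.8)]
[np.float64(1.6), np.float64(5.7), np.float64(-0.0)] [0, 0, np.float64(-31.3)]
```

>>> step_arm(
  increments=[
    {"delta_pos":[0.1,1.3,0],"dr":[0,0,-7],"fingers":0.4},
    {"delta_pos":[0.3,2.6,0],"dr":[0,0,-14],"fingers":0.4},
    {"delta_pos":[0.7,3.9,0],"dr":[0,0,-21],"fingers":0.4},
    {"delta_pos":[1.2,4.9,0],"dr":[0,0,-27],"fingers":0.4},
    {"delta_pos":[1.6,5.7,0],"dr":[0,0,-31],"fingers":0.4},
  ],
)

```text
time: 5.2
tool_pos: [0.6113, 0.1485, 0.1939]
tool_rot: [-3.141, 0.0, -2.407]
contact_force: [-0.5, -1.0, -0.6]
opening: 0.0273
grip_force: 0.7
```

Run:
```python
from h import *
b=now(); a=np.degrees(np.arctan2(b[1]-C[1],b[0]-C[0])); print(a,np.hypot(b[0]-C[0],b[1]-C[1]))
```

```text
t 5.2 p [0.6113 0.1485 0.1939] rpy [-179.96    0.   -137.89] F [-0.45 -1.03 -0.57] open 0.0273
42.799036831666065 0.10811184356798594
```

>>> step_arm(
  increments=[
    {"delta_pos":[0,-0.5,0],"dr":[0,0,0],"fingers":0.4},
    {"delta_pos":[0,-0.5,0],"dr":[0,0,0],"fingers":0.4},
    {"delta_pos":[0,-0.5,-4],"dr":[0,0,0],"fingers":0.4},
    {"delta_pos":[0,-0.5,-9],"dr":[0,0,0],"fingers":0.4},
    {"delta_pos":[0,-0.5,-13],"dr":[0,0,0],"fingers":0.8},
  ],
)

```text
time: 5.82
tool_pos: [0.615, 0.1442, 0.3259]
tool_rot: [-3.141, 0.001, -2.411]
contact_force: [0.8, 0.0, -0.1]
opening: 0.0214
grip_force: 0.0
```

Run:
```python
from h import *
b=now(); 
inc(b,[(.47,.28,.325,-90)])
```

```text
t 5.83 p [0.615  0.1442 0.3259] rpy [-1.7995e+02  8.0000e-02 -1.3814e+02] F [ 0.83  0.01 -0.13] open 0.0214
[np.float64(1.7), np.float64(19.8), np.float64(0.1)] [0, 0, np.float64(-48.1)]
```

>>> step_arm(
  increments=[
    {"delta_pos":[0.3,4,0],"dr":[0,0,-10],"fingers":1},
    {"delta_pos":[0.7,8,0],"dr":[0,0,-20],"fingers":1},
    {"delta_pos":[1,12,0],"dr":[0,0,-30],"fingers":1},
    {"delta_pos":[1.4,16,0],"dr":[0,0,-39],"fingers":1},
    {"delta_pos":[1.7,19.8,0],"dr":[0,0,-48],"fingers":1},
  ],
)

```text
time: 6.45
tool_pos: [0.4689, 0.2811, 0.3239]
tool_rot: [-3.141, 0.0, -1.568]
contact_force: [1.1, -0.3, 0.2]
opening: 0.0004
grip_force: 0.0
```

Run:
```python
from h import *
b=now(); 
inc(b,[(.47,.28,.23,-90)])
im=viewer.read_camera("top")[:,:,::-1]; cv2.imwrite("pics/t2.png",cv2.resize(im[130:350,215:425],None,fx=2.7,fy=2.7,interpolation=cv2.INTER_CUBIC))
```

```text
t 6.45 p [0.4689 0.2811 0.3239] rpy [-1.7999e+02  2.0000e-02 -8.9850e+01] F [ 1.08 -0.27  0.18] open 0.0004
[np.float64(0.1), np.float64(-0.1), np.float64(9.4)] [0, 0, np.float64(0.2)]
```

View pics/t2.png

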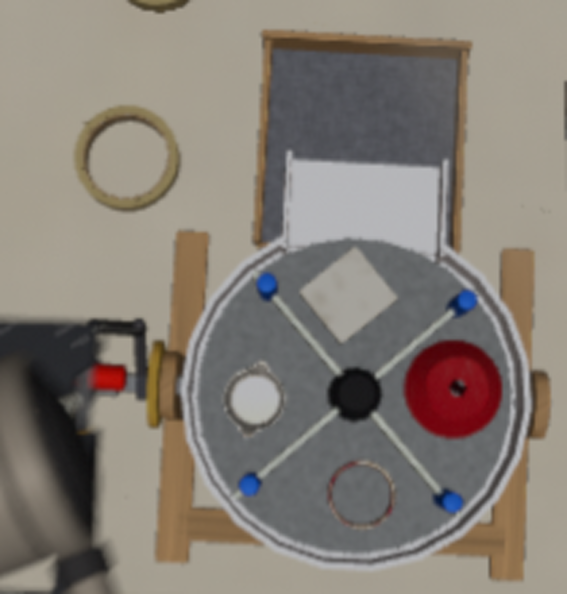

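The block now faces the chute, at about (348,295) in the crop against the hub at 355. I'll descend behind the handle.

>>> step_arm(
  increments=[
    {"delta_pos":[0,0,3],"dr":[0,0,0],"fingers":1},
    {"delta_pos":[0,0,6],"dr":[0,0,0],"fingers":1},
    {"delta_pos":[0,0,9],"dr":[0,0,0],"fingers":1},
    {"delta_pos":[0,-1,9],"dr":[0,0,0],"fingers":1},
    {"delta_pos":[0,-2.4,9],"dr":[0,0,0],"fingers":1},
  ],
)

```text
time: 7.12
tool_pos: [0.4954, 0.2806, 0.2352]
tool_rot: [-3.139, 0.001, -1.572]
contact_force: [0.9, -0.2, 1.0]
opening: 0.0004
grip_force: 0.0
```

Run:
```python
from h import *
b=now()
for th in (.05,.15,.25,.35,.45,.5,.55,.6,.66): print(th,round(.5086+.115*np.sin(th)-b[0],4), round(.13+.115*np.cos(th)-.012-b[2],4))
im=viewer.read_camera("side")[:,:,::-1]; cv2.imwrite("pics/s2.png",cv2.resize(im[180:420,220:460],None,fx=2.4,fy=2.4,interpolation=cv2.INTER_CUBIC))
```

```text
t 7.12 p [0.4954 0.2806 0.2352] rpy [-1.7987e+02  5.0000e-02 -9.0090e+01] F [ 0.92 -0.19  1.03] open 0.0004
0.05 0.019 -0.0023
0.15 0.0304 -0.0035
0.25 0.0417 -0.0058
0.35 0.0527 -0.0092
0.45 0.0633 -0.0137
0.5 0.0684 -0.0163
0.55 0.0733 -0.0192
0.6 0.0782 -0.0223
0.66 0.0837 -0.0264
```

View pics/s2.png

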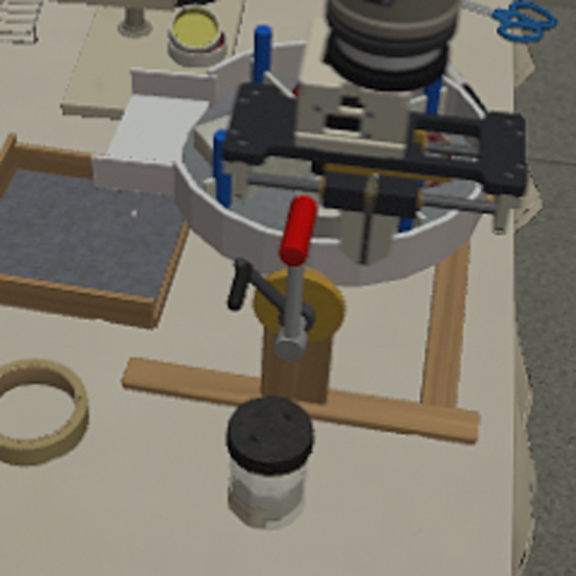

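>>> step_arm(
  increments=[
    {"delta_pos":[0,-0.8,0.1],"dr":[0,0,0],"fingers":1},
    {"delta_pos":[0,-1.5,0.2],"dr":[0,0,0],"fingers":1},
    {"delta_pos":[0,-2.2,0.3],"dr":[0,0,0],"fingers":1},
    {"delta_pos":[0,-2.9,0.4],"dr":[0,0,0],"fingers":1},
    {"delta_pos":[0,-3.6,0.5],"dr":[0,0,0],"fingers":1},
  ],
)

```text
time: 7.8
tool_pos: [0.5296, 0.2806, 0.2288]
tool_rot: [3.141, 0.0, -1.571]
contact_force: [-3.3, -0.3, 2.8]
opening: 0.0002
grip_force: 2.0
```

>>> step_arm(
  increments=[
    {"delta_pos":[0,-0.5,0.1],"dr":[0,0,0],"fingers":1},
    {"delta_pos":[0,-1.0,0.2],"dr":[0,0,0],"fingers":1},
    {"delta_pos":[0,-1.5,0.4],"dr":[0,0,0],"fingers":1},
    {"delta_pos":[0,-2.0,0.6],"dr":[0,0,0],"fingers":1},
    {"delta_pos":[0,-2.4,0.8],"dr":[0,0,0],"fingers":1},
  ],
)

```text
time: 8.43
tool_pos: [0.5539, 0.2805, 0.2205]
tool_rot: [3.142, 0.0, -1.572]
contact_force: [-3.3, -1.2, 2.2]
opening: 0.0003
grip_force: 1.9
```

>>> step_arm(
  increments=[
    {"delta_pos":[0,-0.2,0.1],"dr":[0,0,0],"fingers":1},
    {"delta_pos":[0,-0.4,0.2],"dr":[0,0,0],"fingers":1},
    {"delta_pos":[0,-0.5,0.2],"dr":[0,0,0],"fingers":1},
    {"delta_pos":[0,-0.6,0.3],"dr":[0,0,0],"fingers":1},
    {"delta_pos":[0,-0.7,0.3],"dr":[0,0,0],"fingers":1},
  ],
)

```text
time: 9.05
tool_pos: [0.5605, 0.2805, 0.2175]
tool_rot: [3.141, -0.0, -1.572]
contact_force: [-2.7, -0.0, -0.2]
opening: 0.0008
grip_force: 1.4
```

>>> step_arm(
  increments=[
    {"delta_pos":[0,0,0],"dr":[0,0,0],"fingers":1},
    {"delta_pos":[0,-0.1,0],"dr":[0,0,0],"fingers":1},
    {"delta_pos":[0,-0.2,0.1],"dr":[0,0,0],"fingers":1},
    {"delta_pos":[0,-0.2,0.1],"dr":[0,0,0],"fingers":1},
    {"delta_pos":[0,-0.3,0.1],"dr":[0,0,0],"fingers":1},
  ],
)

```text
time: 9.68
tool_pos: [0.5633, 0.2805, 0.2166]
tool_rot: [3.141, -0.0, -1.572]
contact_force: [-4.4, -0.6, 0.6]
opening: 0.0002
grip_force: 2.4
```

>>> step_arm(
  increments=[
    {"delta_pos":[0,-0.1,0],"dr":[0,0,0],"fingers":1},
    {"delta_pos":[0,-0.1,0],"dr":[0,0,0],"fingers":1},
    {"delta_pos":[0,-0.2,0.1],"dr":[0,0,0],"fingers":1},
    {"delta_pos":[0,-0.2,0.1],"dr":[0,0,0],"fingers":1},
    {"delta_pos":[0,-0.3,0.1],"dr":[0,0,0],"fingers":1},
  ],
)

```text
time: 10.3
tool_pos: [0.5663, 0.2804, 0.2155]
tool_rot: [3.141, -0.0, -1.572]
contact_force: [-5.6, -1.8, -1.3]
opening: 0.0006
grip_force: 2.7
```

Run:
```python
from h import *
now()
im=viewer.read_camera("side")[:,:,::-1]; cv2.imwrite("pics/s3.png",cv2.resize(im[180:420,190:430],None,fx=2.4,fy=2.4,interpolation=cv2.INTER_CUBIC))
```

```text
t 10.3 p [0.5663 0.2804 0.2155] rpy [ 1.7994e+02 -2.0000e-02 -9.0050e+01] F [-5.65 -1.84 -1.33] open 0.0006
```

View pics/s3.png

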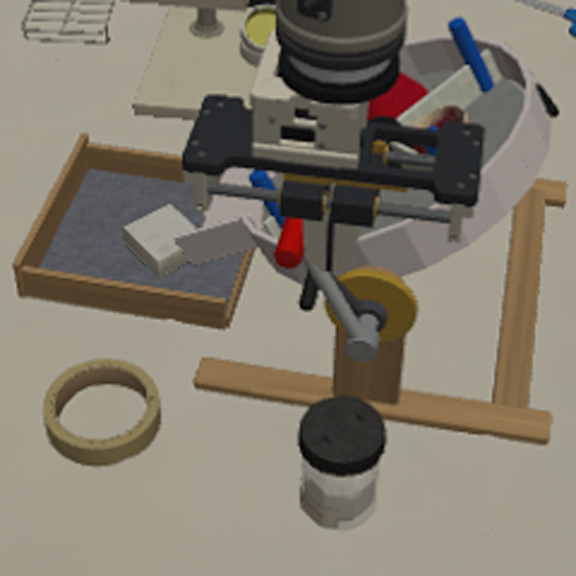

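The block is already in the tray, at about (160,240) in the crop. The rod is nearly at the dark stop arm (308,290), so I'll keep feeling forward.

>>> step_arm(
  increments=[
    {"delta_pos":[0,-0.1,0],"dr":[0,0,0],"fingers":1},
    {"delta_pos":[0,-0.1,0],"dr":[0,0,0],"fingers":1},
    {"delta_pos":[0,-0.2,0.1],"dr":[0,0,0],"fingers":1},
    {"delta_pos":[0,-0.3,0.1],"dr":[0,0,0],"fingers":1},
    {"delta_pos":[0,-0.3,0.1],"dr":[0,0,0],"fingers":1},
  ],
)

```text
time: 10.98
tool_pos: [0.5692, 0.2803, 0.2143]
tool_rot: [3.14, -0.001, -1.572]
contact_force: [-5.4, -2.3, -1.6]
opening: 0.0005
grip_force: 2.5
```

>>> step_arm(
  increments=[
    {"delta_pos":[0,-0.1,0],"dr":[0,0,0],"fingers":1},
    {"delta_pos":[0,-0.1,0],"dr":[0,0,0],"fingers":1},
    {"delta_pos":[0,-0.2,0.1],"dr":[0,0,0],"fingers":1},
    {"delta_pos":[0,-0.2,0.1],"dr":[0,0,0],"fingers":1},
    {"delta_pos":[0,-0.2,0.1],"dr":[0,0,0],"fingers":1},
  ],
)

```text
time: 11.6
tool_pos: [0.5713, 0.2803, 0.2134]
tool_rot: [3.141, -0.0, -1.572]
contact_force: [-3.9, -0.9, -1.6]
opening: 0.0003
grip_force: 2.4
```

>>> step_arm(
  increments=[
    {"delta_pos":[0,-0.1,0],"dr":[0,0,0],"fingers":1},
    {"delta_pos":[0,-0.1,0],"dr":[0,0,0],"fingers":1},
    {"delta_pos":[0,-0.2,0.1],"dr":[0,0,0],"fingers":1},
    {"delta_pos":[0,-0.2,0.1],"dr":[0,0,0],"fingers":1},
    {"delta_pos":[0,-0.2,0.1],"dr":[0,0,0],"fingers":1},
  ],
)

```text
time: 12.22
tool_pos: [0.5733, 0.2802, 0.2124]
tool_rot: [3.14, -0.001, -1.572]
contact_force: [-4.9, -1.4, -1.0]
opening: 0.0001
grip_force: 2.5
```

>>> step_arm(
  increments=[
    {"delta_pos":[0,-0.1,0],"dr":[0,0,0],"fingers":1},
    {"delta_pos":[0,-0.1,0],"dr":[0,0,0],"fingers":1},
    {"delta_pos":[0,-0.2,0.1],"dr":[0,0,0],"fingers":1},
    {"delta_pos":[0,-0.2,0.1],"dr":[0,0,0],"fingers":1},
    {"delta_pos":[0,-0.2,0.1],"dr":[0,0,0],"fingers":1},
  ],
)

```text
time: 12.85
tool_pos: [0.5751, 0.2802, 0.2114]
tool_rot: [3.14, -0.001, -1.572]
contact_force: [-6.2, -2.0, -0.1]
opening: 0.0007
grip_force: 3.0
```

>>> step_arm(
  increments=[
    {"delta_pos":[0,-0.1,0],"dr":[0,0,0],"fingers":1},
    {"delta_pos":[0,-0.1,0],"dr":[0,0,0],"fingers":1},
    {"delta_pos":[0,-0.2,0.1],"dr":[0,0,0],"fingers":1},
    {"delta_pos":[0,-0.2,0.1],"dr":[0,0,0],"fingers":1},
    {"delta_pos":[0,-0.2,0.1],"dr":[0,0,0],"fingers":1},
  ],
)

```text
time: 13.48
tool_pos: [0.5763, 0.2801, 0.2108]
tool_rot: [3.139, -0.001, -1.571]
contact_force: [-9.0, -2.8, 2.7]
opening: 0.0005
grip_force: 4.9
```

>>> step_arm(
  increments=[
    {"delta_pos":[0,-0.05,0],"dr":[0,0,0],"fingers":1},
    {"delta_pos":[0,-0.1,0],"dr":[0,0,0],"fingers":1},
    {"delta_pos":[0,-0.15,0],"dr":[0,0,0],"fingers":1},
    {"delta_pos":[0,-0.15,0],"dr":[0,0,0],"fingers":1},
    {"delta_pos":[0,-0.15,0],"dr":[0,0,0],"fingers":1},
  ],
)

```text
time: 14.1
tool_pos: [0.5769, 0.2801, 0.2105]
tool_rot: [3.136, -0.001, -1.571]
contact_force: [-12.6, -3.1, 2.7]
opening: 0.0008
grip_force: 6.4
```

>>> step_arm(
  increments=[
    {"delta_pos":[0,0,0],"dr":[0,0,0],"fingers":1},
    {"delta_pos":[0,0,0],"dr":[0,0,0],"fingers":1},
    {"delta_pos":[0,0,0],"dr":[0,0,0],"fingers":1},
    {"delta_pos":[0,0,0],"dr":[0,0,0],"fingers":1},
    {"delta_pos":[0,0,0],"dr":[0,0,0],"fingers":1},
  ],
)

```text
time: 14.72
tool_pos: [0.5769, 0.2801, 0.2105]
tool_rot: [3.136, -0.001, -1.571]
contact_force: [-13.3, -2.7, 2.6]
opening: 0.0006
grip_force: 6.3
```

>>> step_arm(
  increments=[
    {"delta_pos":[0,0.5,-0.2],"dr":[0,0,0],"fingers":1},
    {"delta_pos":[0,1.0,-0.5],"dr":[0,0,0],"fingers":1},
    {"delta_pos":[0,1.5,-0.7],"dr":[0,0,0],"fingers":1},
    {"delta_pos":[0,2.0,-0.9],"dr":[0,0,0],"fingers":1},
    {"delta_pos":[0,2.5,-1.1],"dr":[0,0,0],"fingers":1},
  ],
)

```text
time: 15.35
tool_pos: [0.554, 0.2807, 0.222]
tool_rot: [-3.141, 0.0, -1.571]
contact_force: [-2.4, 0.4, -1.4]
opening: 0.0005
grip_force: 1.4
```

>>> step_arm(
  increments=[
    {"delta_pos":[0,0.5,-0.2],"dr":[0,0,0],"fingers":1},
    {"delta_pos":[0,1.0,-0.4],"dr":[0,0,0],"fingers":1},
    {"delta_pos":[0,1.5,-0.6],"dr":[0,0,0],"fingers":1},
    {"delta_pos":[0,2.0,-0.8],"dr":[0,0,0],"fingers":1},
    {"delta_pos":[0,2.6,-0.9],"dr":[0,0,0],"fingers":1},
  ],
)

```text
time: 15.98
tool_pos: [0.528, 0.2805, 0.231]
tool_rot: [-3.141, 0.0, -1.572]
contact_force: [-1.2, 0.1, -0.8]
opening: 0.0003
grip_force: 0.8
```

>>> step_arm(
  increments=[
    {"delta_pos":[0,0.5,-0.1],"dr":[0,0,0],"fingers":1},
    {"delta_pos":[0,1.0,-0.2],"dr":[0,0,0],"fingers":1},
    {"delta_pos":[0,1.5,-0.3],"dr":[0,0,0],"fingers":1},
    {"delta_pos":[0,2.5,-0.3],"dr":[0,0,0],"fingers":1},
    {"delta_pos":[0,5,-0.3],"dr":[0,0,0],"fingers":1},
  ],
)

```text
time: 16.6
tool_pos: [0.4782, 0.2804, 0.2336]
tool_rot: [-3.14, 0.0, -1.572]
contact_force: [-0.1, -0.4, -0.3]
opening: 0.0007
grip_force: 0.0
```

Run:
```python
from h import *
now()
a=viewer.read_camera("side")[:,:,::-1]; b=viewer.read_camera("top")[:,:,::-1]
cv2.imwrite("pics/f.png",np.hstack([cv2.resize(x,None,fx=1.66,fy=1.66,interpolation=cv2.INTER_CUBIC) for x in (a[170:420,190:430],b[120:370,200:440])]))
```

```text
t 16.6 p [0.4782 0.2804 0.2336] rpy [-1.7994e+02  1.0000e-02 -9.0090e+01] F [-0.12 -0.38 -0.27] open 0.0007
```

View pics/f.png

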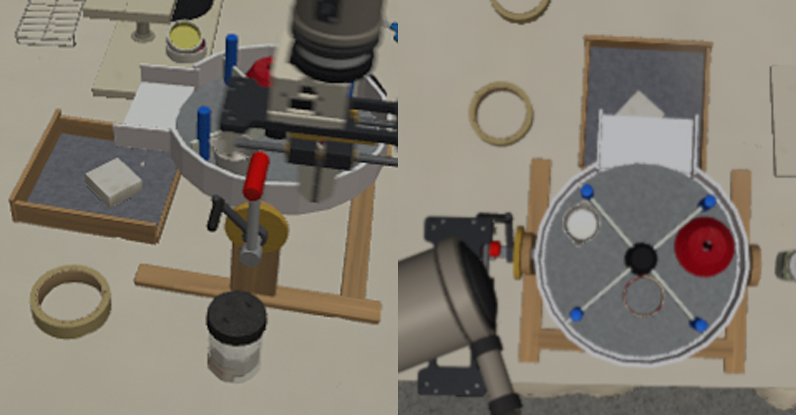

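The block is in the tray at about (113,180) on the left. The carousel is level with ring, cup and funnel still in it, and the arm is clear. I'll hold one call so everything settles, then hand in.

>>> step_arm(
  increments=[
    {"delta_pos":[0,1,-1],"dr":[0,0,0],"fingers":1},
    {"delta_pos":[0,1,-1],"dr":[0,0,0],"fingers":1},
    {"delta_pos":[0,1,-1],"dr":[0,0,0],"fingers":1},
    {"delta_pos":[0,1,-1],"dr":[0,0,0],"fingers":1},
    {"delta_pos":[0,1,-1],"dr":[0,0,0],"fingers":1},
  ],
)

```text
time: 17.32
tool_pos: [0.4682, 0.2805, 0.2434]
tool_rot: [3.141, -0.0, -1.572]
contact_force: [-0.5, 0.1, -0.8]
opening: 0.0003
grip_force: 0.0
```

```bash
python3 -c "
from cell import robot
print(robot.hand_in())"
```

```text
the job is handed in; nothing more can be done
None
```

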